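Hang the gel lifter, then hold the UV shield at its index

TASK

Get the UV light table ready for a colleague to cut a band from a gel: take the gel lifter out of the drying rack and hang it by its eye on the free peg of the tool stand. Then raise the light table's hinged UV shield until its pointer is level with the index clamp set on the quadrant, so that hands fit under while it still screens the face, and finish with the gripper holding it still there: it falls shut if let go. Leave the index clamp and the other things as they are.

Things in the scene. Friction and masses are not known exactly. Their poses are not given: they have to be found in the camera images.
- light_table: UV light table, fixed: a grey housing 270 (x) x 280 (y) x 92 mm high with a dark filter glass on top, its front (-x) towards the robot. Origin at the centre of its underside, on the bench. On its left side (+y, in the plane y = +150 mm) stands the quadrant, a thin graduated aluminium strip curved about the hinge line at radius 160 mm, from level to 72 degrees, with a straight spoke back to the hinge, highest point 262 mm above the bench.
- hinge (a point): middle of the shield's hinge line, along the far (+x) top edge of the light table, 106 mm above the bench; axes as the light table's. The hinge line runs along y.
- shield (a joint): opening angle of the UV shield (rad): 0 = shut, lying level on the light table; grows as the front edge rises and swings back (+x), to 1.75. A plain free hinge: the shield (0.37 to 0.63 kg; about 2 to 4 N at the handle) falls shut from any angle used here when let go.
- shield_handle (a point): middle of the grip bar of the D-handle on top of the shield: a round steel bar 12 mm thick, 120 mm long along y (free length about 108 mm), 250 mm from the hinge line towards the front and 48 mm above it when shut; 43 mm clear of the amber sheet below. x and z axes turn with the shield (z square to the sheet). The shield is an amber sheet 275 x 260 x 5 mm whose front edge lies 25 mm in front of the bar and overhangs the housing by 15 mm.
- shield_pointer (a point): the pointer, a short dark pin at the left (+y) side edge of the shield, 160 mm from the hinge line; axes turn with the shield: x lies in the sheet and points back to the hinge.
- index (a joint): angle at which the index clamp is set on the quadrant (rad), measured as the shield's opening angle: the shield is at the mark when both joints read the same. Set between 0.5 and 0.9, held stiffly by its thumbscrew; not to be moved.
- index_mark (a point): the index mark, 160 mm from the hinge line at the index clamp's angle, in line with the pointer when the shield is at the mark. The clamp is a small steel piece of about 30 x 16 mm on the quadrant strip with a black thumbscrew 18 mm across on its outer side. Its x axis points to the hinge.
- rack: drying rack, fixed: grey plastic base 160 (x) x 100 (y) x 8 mm with two rows of upright fins 58 mm high (rows at y = -26 and +26 mm) that make slots along y, 8 mm wide, every 13 mm along x. Origin at the centre of its underside. Two things stand in it, in either order, 78 mm apart: the lifter and a glass plate.
- lifter: gel lifter, a flat white acrylic spade 180 mm high and 5 mm thick, standing upright in a slot, blade down; about 60 g. Origin at the middle of its lower edge, 8 mm above the bench at the start; z up along it, y across its width, x square to its face. Blade 74 mm wide up to 75 mm, handle 26 mm wide above it, head 34 mm wide from 146 to 180 mm with the eye in it.
- lifter_center (a point): centre of the gel lifter, on its handle 90 mm above its lower edge; axes as the lifter.
- lifter_eye (a point): centre of the eye in the lifter's head, a round hole of 16 mm diameter along x, 163 mm above its lower edge and 17 mm below its top; the head can be gripped here by its side edges, 34 mm apart along y.
- stand: tool stand, fixed: dark foot 130 x 180 mm, two columns and a grey cross board (180 mm wide, 231 to 259 mm above the bench). Two steel pegs stick out of the board towards -x, at y = +50 mm (the spatula hangs on it) and y = -50 mm (free). Origin on the bench.
- peg_free (a point): middle of the free peg, on its axis, 250 mm above the bench; axes as the stand. The peg is a round bar 6 mm thick, from the board's face (30 mm to +x of this point) to its tip (30 mm to -x), and rises by 10 degrees towards the tip, so its tip is 5 mm higher than this point.
- glass_plate: bystander: clear glass plate 80 x 100 x 4 mm standing in the other used slot of the rack. Origin at the middle of its lower edge.
- spatula: bystander: steel spatula 170 mm long hanging on the other peg (y = +50 mm). Origin at the centre of its eye.
- tube_rack: bystander: wire rack 85 x 85 mm, with three red-capped tubes, 120 mm high, on the bench. Origin at the centre of its underside.

How it is judged (in metres and radians):
On the way, in this order (a step that is already met when the one before it is completed fails the run):
1. the gel lifter hangs by its eye on the free peg, released and still (x of lifter_eye in the frame of peg_free between -0.03 and 0.03 m and y of lifter_eye in the frame of peg_free between -0.009 and 0.009 m and z of lifter_eye in the frame of peg_free between -0.016 and 0.009 m and angle between lifter's own z axis and vertical below 0.3 rad and contact force between lifter and stand above 0.05 N and contact force between lifter and the arm below 0.05 N and contact force between lifter and the fingers below 0.05 N and linear speed of lifter below 0.08 m/s), for 0.3 s.
2. the shield is held by the gripper at the index mark, still (angle between the x axis of shield_pointer and the x axis of index_mark, either way round below 0.07 rad and contact force between shield and the fingers above 0.5 N and velocity of joint shield between -0.1 and 0.1 rad/s), for 0.3 s.
At the end, for the whole second after the job is handed in: The gel lifter hangs upright (within 0.3 rad) by its eye on the free peg, still and untouched by the robot; the shield stands within 0.07 rad (4 degrees) of the index mark, still, held by the gripper's fingers (contact above 0.5 N) with nothing loose touching it (all of step 1 and all of step 2 and contact force between shield and lifter below 0.05 N and contact force between shield and glass_plate below 0.05 N and contact force between shield and spatula below 0.05 N and contact force between shield and tube_rack below 0.05 N); the arm keeps its last pose, push and grip.
It fails at once if the index clamp is shifted by more than 5 mm (distance of index_mark from where it was at the start of the episode above 0.005 m).
It fails at once if the glass plate, the spatula or the tube rack is moved by more than 40 mm (distance of any of glass_plate, spatula, tube_rack from where it was at the start of the episode above 0.04 m).
It also fails if it takes over 51 s, if anything falls off the work surface, if the arm or the gripper's body presses on something with over 40 N, if the wrist force passes 120 N, or if a joint passes its speed limit or range.

ROBOT

A 7-joint arm with a two-finger parallel gripper is mounted at the origin on the work surface. World frame = base frame: x ahead of the robot, y to its left, z up, the work surface at z = 0. Lengths are in mm, angles in rad, forces in N, time in s.
With the tool pointing down it reaches from about 400 to 875 mm from the base axis. Payload 19.3 kg.
Tool frame: the origin (TCP) lies at the very end of the fingers, on their centre line; the grasp point (between the pads) lies 19 mm behind it (grip_point_offset is the z of the grasp point in the tool frame, in mm); z points along the fingers, x is the direction in which the jaws open and shut, and the axes are right-handed (so a half turn about z gives the same grasp; the last joint's range is limited). The gripper opens to 85 mm and grips with 20 to 120 N. Pads are 22 mm wide; open, the fingers measure 114 mm over their backs; the gripper's body (76 mm by 85 mm) begins 54 mm behind the grasp point. The pads swing forward as they close: fully open they stand 13 mm farther back than shut.
Start: joints at [-1.362, 0.521, -0.036, 1.599, 0.021, 1.021, -0.113], TCP at [172.021, 600.852, 231.291] pointing down, gripper open.
Joint ranges: [-2.91, 2.91], [-0.3, 2.13], [-1.5, 1.42], [0.17, 2.43], [-1.26, 4.41], [0.16, 1.93], [-2.52, 2.52]. Speed limits (rad/s): [1.89, 1.89, 2.39, 2.39, 3.01, 3.01, 3.01].

INTERFACE

Orientations are given as a 3x3 rotation matrix whose columns are the frame's x, y, z axes.
In Python, from workcell import movep, movel, goto_joints, open_gripper, clamp, wait, inverse_kinematics, read_state, camera, PlanningError, finish_job, grip_point_offset gives the robot as it stands. Calls block until the motion is done:
- movep(position, orientation): joint-space move of the TCP to a pose.
- movel(position, frame=None, max_speed=150, guard=None): straight line of the TCP; frame=None keeps the orientation; max_speed is the mean speed in mm/s. With guard (N) it stops when the force on the tool has changed by that much, and returns True; else False.
- goto_joints(angles): joint-space move.
- open_gripper() and clamp(): open the fingers fully, or close them until they stop; the grip force is fixed at half the most.
- wait(seconds).
- inverse_kinematics(position, orientation): joint angles nearest the present ones, or None.
- read_state(): the state.
- camera(name): name is "side" or "top" or "wrist"; returns a dict with "image" (480x640x3 uint8, blue, green, red), "range_z" (480x640 float32, mm along the optical axis (not along the pixel's ray), 0 where there is no reading), "fx", "fy", "cx", "cy" (pixels), "dist_coeffs" ([k1, k2, p1, p2, k3] as OpenCV has them; the pictures are not rectified), "cam_to_world" (4x4, takes a point from camera to world coordinates). Camera axes: x right, y up, looking along -z (the intrinsics and any distortion apply to the point x, -y, -z); pixel columns grow to the right and rows downward; lengths in mm; the calibration is good to about 2 mm. A picture is of the moment at which its call begins.
A pose or a line that the arm cannot do raises PlanningError and nothing moves.
- finish_job(): hands the job in, once; it reports no verdict.
The state is a dict: "time": time; "qpos": joint angles; "qvel": joint speeds; "joint_efforts": joint torques, N m; "eef_pos": TCP position; "tool_rot": TCP orientation; "ft_force": force on the tool from outside, world axes, zero at the start; "torque": the same for the moment, N m; "finger_gap": finger opening in mm.
Only numpy, scipy, OpenCV 4.12 (cv2) and the standard library are available. Lean on these libraries where they do the work, as an engineer would, in place of code of your own. Each camera call takes 0.05 s, during which the arm holds its last target.

## Working session

There is one attempt and no reset: what is moved stays moved. The work goes in short steps, each a Python script; the robot and the scene stay as the last script left them, time stands still between calls to the robot, and variables do not carry over. Pictures are saved under pics/ and viewed, and the job is handed in when it is done.

```bash
ls; mkdir -p pics
cat > h.py <<'E'
import numpy as np, cv2
from workcell import *
def snap(n,tag):
    c=camera(n); cv2.imwrite(f'pics/{tag}.png',c['image']); np.savez(f'pics/{tag}.npz',**{k:np.array(v) for k,v in c.items()}); return c
def load(tag): return dict(np.load(f'pics/{tag}.npz'))
def ray(c,u,v):
    K=np.array([[c['fx'],0,c['cx']],[0,c['fy'],c['cy']],[0,0,1]],float)
    p=cv2.undistortPoints(np.array([[[u,v]]],float),K,np.array(c['dist_coeffs'],float))[0,0]
    T=c['cam_to_world']; d=T[:3,:3]@np.array([p[0],-p[1],-1.0]); return T[:3,3],d
def pt(c,u,v,z=None):
    o,d=ray(c,u,v)
    if z is not None: return o+d*(z-o[2])/d[2]
    r=c['range_z'][int(round(v)),int(round(u))]; return o+d*r if r>0 else None
def tri(*L):
    A=np.zeros((3,3));b=np.zeros(3)
    for c,u,v in L:
        o,d=ray(c,u,v);d=d/np.linalg.norm(d);P=np.eye(3)-np.outer(d,d);A+=P;b+=P@o
    X=np.linalg.solve(A,b)
    res=[np.linalg.norm((np.eye(3)-np.outer(d/np.linalg.norm(d),d/np.linalg.norm(d)))@(X-o)) for o,d in [ray(*l) for l in L]]
    return X,np.round(res,1)
def proj(c,X):
    T=c['cam_to_world'];p=T[:3,:3].T@(np.array(X,float)-T[:3,3]);p=np.array([p[0],-p[1],-p[2]])
    K=np.array([[c['fx'],0,c['cx']],[0,c['fy'],c['cy']],[0,0,1]],float)
    return cv2.projectPoints(p.reshape(1,1,3),np.zeros(3),np.zeros(3),K,np.array(c['dist_coeffs'],float))[0].ravel()
def crop(tag,u0,v0,w,h,s,out):
    im=cv2.imread(f'pics/{tag}.png')[v0:v0+h,u0:u0+w]; cv2.imwrite(f'pics/{out}.png',cv2.resize(im,None,fx=s,fy=s,interpolation=cv2.INTER_CUBIC))
E
python3 - <<'E'
from h import *
for n in ('side','top','wrist'):
    c=snap(n,n+'0'); print(n,np.round(c['cam_to_world'],2).tolist(),c['fx'],c['cx'],c['cy'],c['dist_coeffs'])
s=read_state();print(s);print(grip_point_offset)
E
```

```text
pics
side [[0.89, 0.29, -0.34, 209.82], [-0.45, 0.55, -0.7, -713.21], [-0.01, 0.78, 0.62, 798.08], [0.0, 0.0, 0.0, 1.0]] 474.1714787064344 316.88377215422906 234.96801890556168 [-0.08413217  0.          0.          0.          0.        ]
top [[0.01, 0.98, -0.19, 345.4], [-1.0, 0.01, -0.03, -5.41], [-0.02, 0.19, 0.98, 1298.26], [0.0, 0.0, 0.0, 1.0]] 459.5563723336312 321.70970991967715 243.7458196579402 [-0.07432735  0.          0.          0.          0.        ]
wrist [[0.28, -0.92, -0.27, 103.05], [0.96, 0.26, 0.08, 620.7], [-0.0, -0.28, 0.96, 373.6], [0.0, 0.0, 0.0, 1.0]] 345.73840015909525 314.9568922285431 242.57991237286998 [-0.02282843  0.          0.          0.          0.        ]
{'time': 0.15, 'qpos': array([-1.36222158,  0.52187406, -0.03629952,  1.59987119,  0.02120862,
        1.0211054 , -0.11277632]), 'qvel': array([-9.05103161e-04, -1.12502189e-03, -1.03937575e-03, -1.91864578e-03,
        7.02275319e-04, -5.62762804e-05, -1.03997270e-03]), 'joint_efforts': array([ 9.76361625e-04, -9.27385569e+01,  1.98015489e+00, -3.70053077e+01,
        1.79292000e-02,  6.54529984e-03,  2.83321816e-05]), 'eef_pos': array([171.96293929, 600.61276913, 230.86225418]), 'tool_rot': array([[ 2.75185950e-01,  9.61391006e-01, -1.62257499e-04],
       [ 9.61390627e-01, -2.75185986e-01, -8.57764842e-04],
       [-8.69298394e-04,  8.00519943e-05, -9.99999619e-01]]), 'ft_force': array([-0.48655772, -0.18030771,  0.67738584]), 'torque': array([-0.03432801,  0.01005228, -0.0298214 ]), 'finger_gap': 85.24233004366458}
-18.700000000000003
```

View pics/side0.png

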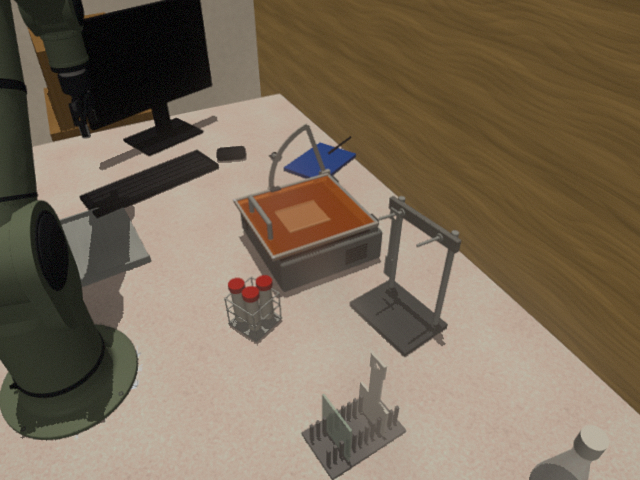

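View pics/top0.png

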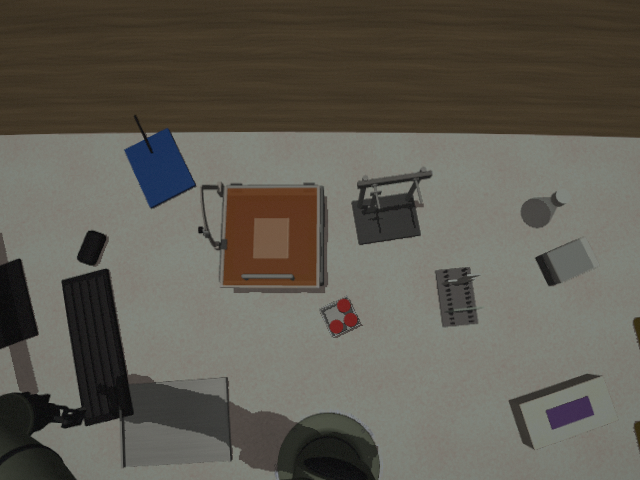

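View pics/wrist0.png

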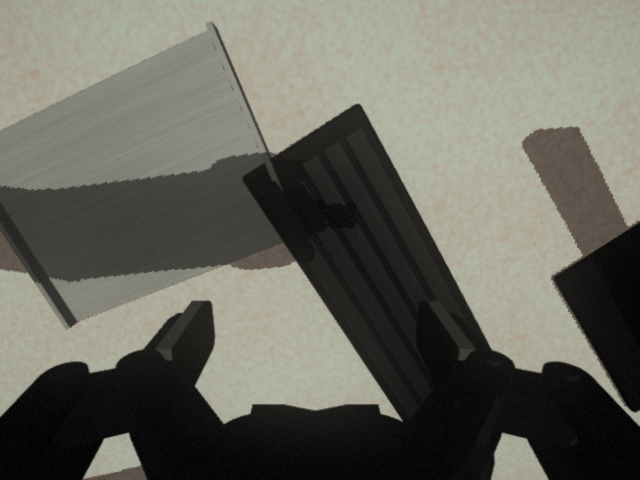

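The side view shows the rack (355,430), with the lifter head near (377,362), the stand at (405,270) and the light table at (305,225). The top view has the rack at (458,297) and the stand at (390,200). I'll enlarge these.

Run:
```python
from h import *
crop('side0',290,340,130,140,4,'c1')
crop('side0',340,180,140,180,4,'c2')
crop('top0',420,250,80,90,6,'c3')
crop('top0',340,150,110,110,6,'c4')
```

```text
(no output)
```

View pics/c1.png

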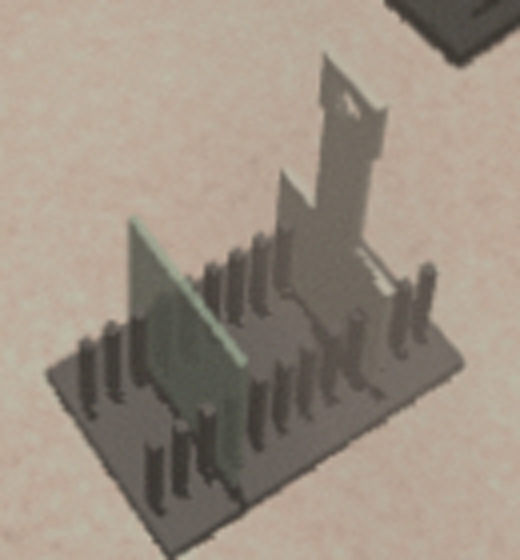

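View pics/c2.png

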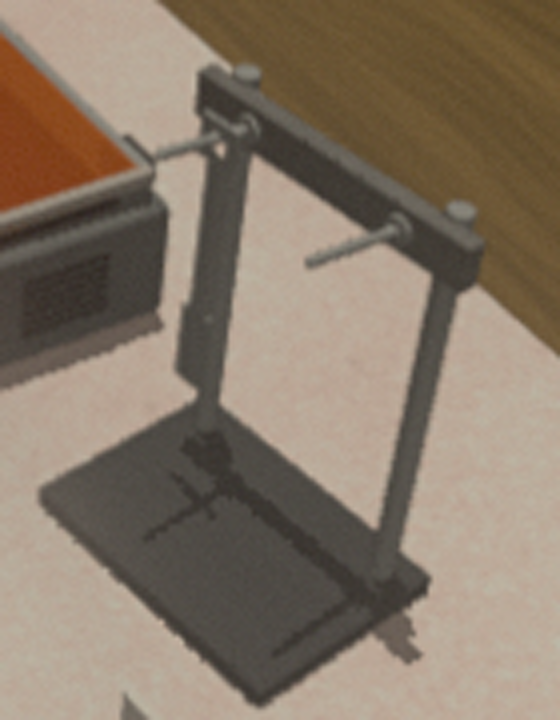

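View pics/c3.png

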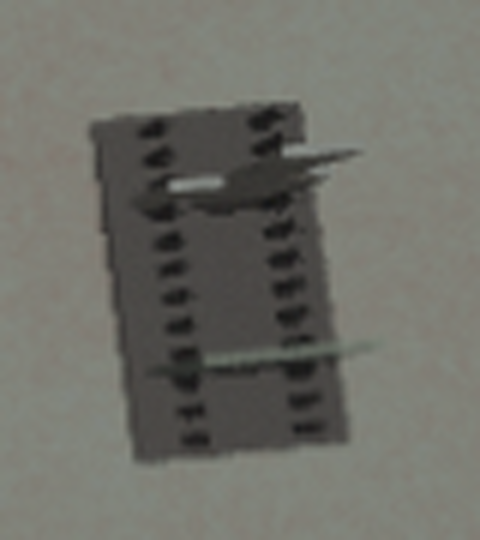

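View pics/c4.png

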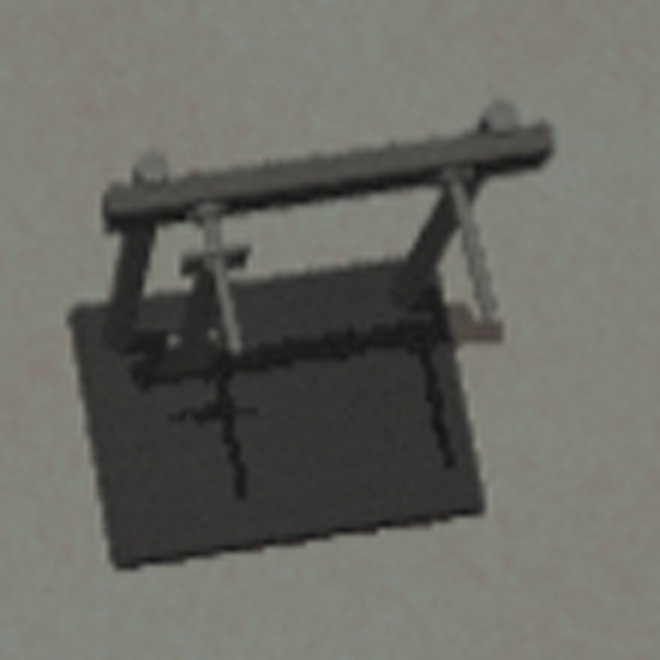

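Run:
```python
from h import *
S=load('side0');T=load('top0')
s=lambda x,y:(S,290+(x+.5)/4-.5,340+(y+.5)/4-.5)
s2=lambda x,y:(S,340+(x+.5)/4-.5,180+(y+.5)/4-.5)
t3=lambda x,y:(T,420+(x+.5)/6-.5,250+(y+.5)/6-.5)
t4=lambda x,y:(T,340+(x+.5)/6-.5,150+(y+.5)/6-.5)
r=lambda *a:[np.round(x,1) for x in a]
print('rack corners top z=8',[np.round(pt(*t3(*p),z=8),1) for p in [(92,122),(298,102),(348,440),(135,462)]])
print('rack corners side z=8',[np.round(pt(*s(*p),z=8),1) for p in [(50,372),(165,555),(463,362)]])
print('head tl tr (z=188)',[np.round(pt(*s(*p),z=188),1) for p in [(325,55),(386,110)]])
print('head depth',[pt(*s(*p)) for p in [(335,85),(375,120)]])
print('head right corner tri',tri(s(386,110),t3(360,152)))
print('peg tip',tri(s2(308,265),t4(490,320)),'root',tri(s2(400,228),t4(455,176)))
print('board ends', tri(s2(207,68),t4(105,186)),tri(s2(482,240),t4(552,124)))
for P in [(308,265),(320,260)]: print('depth peg',pt(*s2(*P)))
print('foot top', [np.round(pt(*t4(*p),z=12),1) for p in [(72,312),(118,568),(484,512),(440,262)]])
```

```text
rack corners top z=8 [array([ 525.3, -293.2,    8. ]), array([ 535.7, -391.3,    8. ]), array([ 377.9, -408.1,    8. ]), array([ 367.2, -308.6,    8. ])]
rack corners side z=8 [array([ 370.8, -314.8,    8. ]), array([ 378.1, -410.2,    8. ]), array([ 536.2, -394.5,    8. ])]
head tl tr (z=188) [array([ 487.9, -333.5,  188. ]), array([ 495.1, -366.6,  188. ])]
head depth [array([ 489.70231289, -339.74557778,  174.87843528]), array([ 492.0461627 , -364.55937234,  180.9627336 ])]
head right corner tri (array([ 492.64046147, -364.31408461,  185.35358848]), array([3.6, 3.6]))
peg tip (array([ 651.08794703, -211.94671504,  255.31536031]), array([1.8, 1.8])) root (array([ 713.02336437, -201.39634904,  246.21628401]), array([1.4, 1.4]))
board ends (array([701.91278711, -59.78489269, 255.00981439]), array([1.3, 1.3])) (array([ 729.70781257, -237.72497206,  259.40743773]), array([0.5, 0.5]))
depth peg [ 654.05555669 -211.05748052  254.16120562]
depth peg [ 658.66244589 -213.20014051  256.89248537]
foot top [array([722.3, -57. ,  12. ]), array([596.4, -79. ,  12. ]), array([ 625.3, -253.5,   12. ]), array([ 749.3, -235.7,   12. ])]
```

Run:
```python
from h import *
crop('side0',225,115,165,175,4,'c5')
crop('top0',190,170,145,130,5,'c6')
```

```text
(no output)
```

View pics/c5.png

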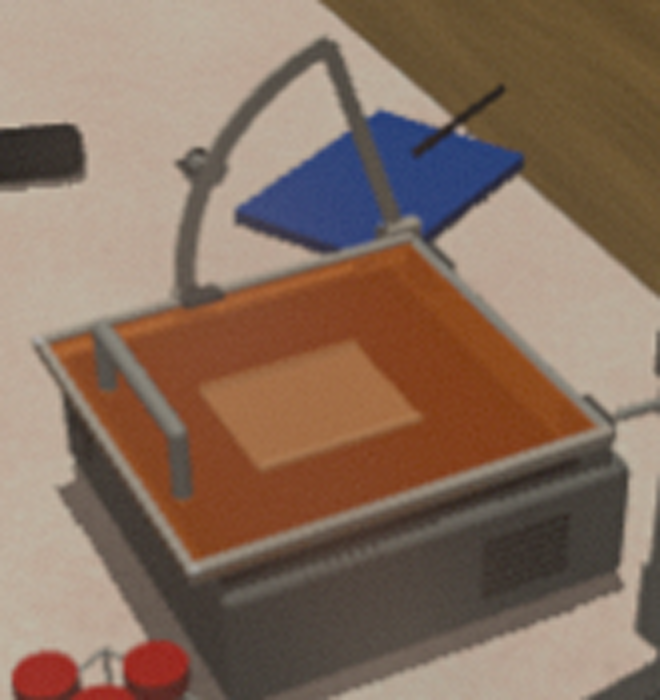

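View pics/c6.png

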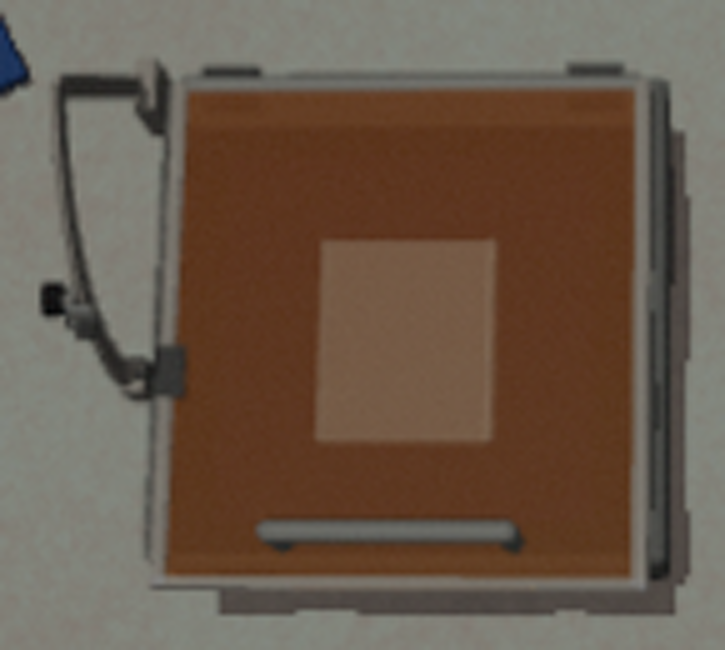

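Run:
```python
from h import *
S=load('side0');T=load('top0')
s=lambda x,y:(S,225+(x+.5)/4-.5,115+(y+.5)/4-.5)
t=lambda x,y:(T,190+(x+.5)/5-.5,170+(y+.5)/5-.5)
for n,a,b in [('fl',(37,342),(150,588)),('fr',(195,572),(645,590)),('br',(612,434),(650,80)),('bl',(415,236),(182,78)),
  ('hl',(103,326),(262,530)),('hr',(183,432),(515,530)),('clamp',(208,166),(84,318)),('screw',(195,162),(55,298)),('ptr?',(203,295),(168,370)),('qtop',(325,42),(62,80))]:
    print(n,*tri(s(*a),t(*b)))
```

```text
fl [461.57785067 290.44329186 108.40576564] [2.2 2.2]
fr [464.38502833  30.96630288 112.54708283] [2.9 2.9]
br [737.62593524  33.29619347 111.34168272] [0.2 0.2]
bl [737.85336049 288.48754902 111.45140843] [0.5 0.5]
hl [487.23187968 223.88844777 152.51939654] [1.9 1.9]
hr [488.16915943  95.38712951 157.35509117] [1.8 1.8]
clamp [590.95415647 309.19029543 193.16287409] [5.8 5.8]
screw [596.05435075 328.00520795 187.05869262] [0.7 0.7]
ptr? [576.73121049 286.35876339 112.09433109] [1.8 1.8]
qtop [685.29806127 310.09872011 260.78182973] [1.6 1.6]
```

```bash
cat >> h.py <<'E'
def Rd(yaw,flip=False):
    # tool down, tool x along local y (yaw), tool y along local x
    c,s=np.cos(yaw),np.sin(yaw); X=np.array([-s,c,0]);Z=np.array([0,0,-1.]);
    if flip: X=-X
    return np.column_stack([X,np.cross(Z,X),Z])
def Rs(t):
    # shield grasp, tilt t about y (t>0: tool z axis leaning like sheet normal at opening t); tool x=-X at t=0
    Z=np.array([-np.sin(t),0,-np.cos(t)]);Y=np.array([0,1.,0]);return np.column_stack([np.cross(Y,Z),Y,Z])
E
python3 - <<'E'
from h import *
for n,p,R in [('up',(172,600,400),read_state()['tool_rot']),('rack',(480,-350,300),Rd(.1)),('rackl',(490,-350,152),Rd(.1)),('rackF',(490,-350,152),Rd(.1,True)),('pegpre',(620,-216,260),Rd(.163)),('peg',(681,-206,231),Rd(.163)),('pegup',(681,-206,400),Rd(.163)),('pegF',(681,-206,231),Rd(.163,True))]:
    q=inverse_kinematics(p,R); print(n,None if q is None else np.round(q,2))
H=np.array([737.5,160,106])
for t0 in (-.6,-.4,-.2,0):
  for th in (0,.3,.55):
    c,s=np.cos(th),np.sin(th); bar=H+np.array([-250*c+48*s,0,250*s+48*c]); R=Rs(t0+th); 
    q=inverse_kinematics(bar+19*R[:,2],R); print(t0,th,np.round(bar),None if q is None else np.round(q,2))
    q=inverse_kinematics(bar+19*R[:,2],R@np.diag([-1,-1,1.])); print('   F',None if q is None else np.round(q,2))
E
```

```text
up [-1.37  0.4  -0.03  1.36  0.01  1.38 -0.1 ]
rack [ 0.85  0.44 -0.45  1.58  0.2   1.17  2.02]
rackl [ 0.69  0.59 -0.24  1.73  0.18  0.85  2.04]
rackF [ 0.09  0.68  0.67  1.76 -0.53  0.89 -0.48]
pegpre [-0.09  0.6   0.54  1.5  -0.33  1.13  2.25]
peg [-0.02  0.7   0.41  1.36 -0.29  1.14  2.15]
pegup [-0.13  0.66  0.71  1.1  -0.41  1.51  2.22]
pegF [-0.26  0.86  0.94  1.37 -0.7   1.26 -0.69]
-0.6 0 [488. 160. 154.] [-0.65  0.41  0.01  2.4   2.02  0.38  0.54]
   F [ 0.32  0.74 -1.27  2.36  1.74  1.05 -2.12]
-0.6 0.3 [513. 160. 226.] [-0.36  0.31 -0.16  2.07  0.39  0.53  2.32]
   F [-0.86  0.33  0.46  2.1  -0.04  0.47 -0.42]
-0.6 0.55 [549. 160. 278.] [ 0.42  0.68 -1.27  1.71  0.73  1.25  2.13]
   F [-0.77  0.43  0.51  1.77 -0.23  0.96 -0.17]
-0.4 0 [488. 160. 154.] [-0.57  0.39  0.02  2.27  0.97  0.24  1.66]
   F [-1.15  0.53  0.78  2.3  -1.09  0.19  0.55]
-0.4 0.3 [513. 160. 226.] [ 0.44  0.68 -1.27  1.89  0.82  1.09  1.99]
   F [-0.79  0.4   0.47  1.95 -0.21  0.74 -0.22]
-0.4 0.55 [549. 160. 278.] [ 0.38  0.79 -1.27  1.56  0.64  1.46  2.19]
   F [-0.65  0.52  0.44  1.61 -0.27  1.21 -0.13]
-0.2 0 [488. 160. 154.] [-0.3   0.42 -0.23  2.12  0.43  0.47  2.26]
   F [-0.78  0.45  0.37  2.14 -0.18  0.41 -0.3 ]
-0.2 0.3 [513. 160. 226.] [ 0.41  0.78 -1.27  1.74  0.7   1.29  2.1 ]
   F [-0.71  0.5   0.44  1.8  -0.28  1.   -0.14]
-0.2 0.55 [549. 160. 278.] [ 0.33  0.9  -1.28  1.41  0.58  1.66  2.22]
   F [-0.53  0.62  0.34  1.46 -0.27  1.45 -0.14]
0 0 [488. 160. 154.] [-0.18  0.5  -0.33  1.97  0.24  0.72  2.49]
   F [-0.72  0.52  0.39  2.   -0.3   0.69 -0.14]
0 0.3 [513. 160. 226.] [ 0.38  0.9  -1.28  1.6   0.62  1.49  2.15]
   F [-0.59  0.59  0.36  1.65 -0.29  1.24 -0.12]
0 0.55 [549. 160. 278.] [ 0.28  1.01 -1.28  1.26  0.52  1.85  2.22]
   F [-0.45  0.73  0.26  1.31 -0.28  1.67 -0.15]
```

Run:
```python
from h import *
s=read_state();t=s['time']
movel((172,600,390),max_speed=300)
print(read_state()['time'])
movep((440,-345,330),Rd(.1))
s=read_state();print(s['time'],np.round(s['qpos'],2),np.round(s['eef_pos'],1))
snap('wrist','w1');snap('top','top1')
```

```text
0.825
4.2583 [ 0.74  0.33 -0.24  1.64  0.09  1.18  2.15] [ 440.5 -344.5  330. ]
```

View pics/w1.png

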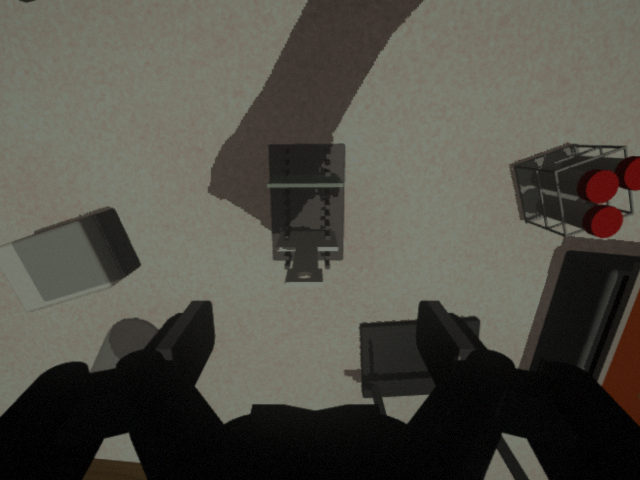

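Run:
```python
from h import *
crop('w1',255,135,110,160,5,'c7')
```

```text
(no output)
```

View pics/c7.png

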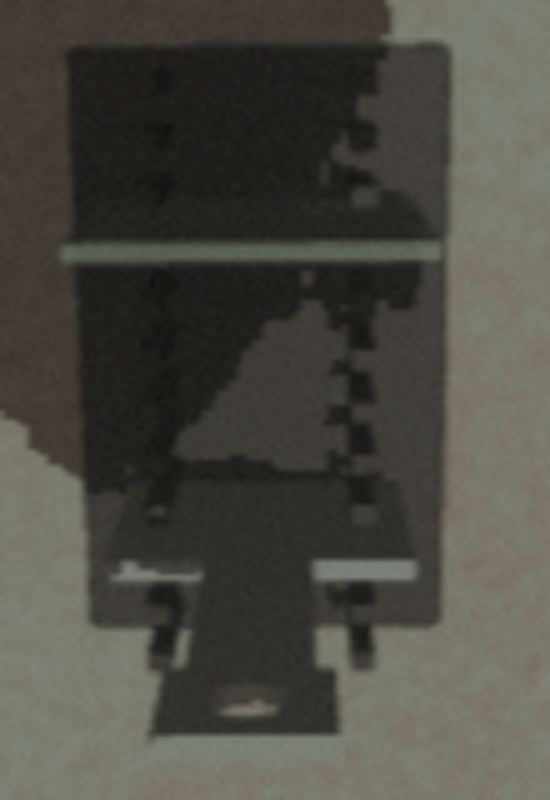

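Run:
```python
from h import *
S=load('side0');W=load('w1')
s=lambda x,y:(S,290+(x+.5)/4-.5,340+(y+.5)/4-.5)
w=lambda x,y:(W,255+(x+.5)/5-.5,135+(y+.5)/5-.5)
print(tri(s(325,55),w(340,740)),tri(s(386,110),w(152,742)))
for p in [(340,740),(152,742)]: print(pt(*w(*p),z=188))
for p in [(110,570),(417,570)]: print('sh',pt(*w(*p),z=83))
print('eye',tri(s(349,104),w(248,706)))
for p in [(200,690),(300,690),(250,660),(250,600)]:
  print(pt(*w(*p)))
print('rack',[np.round(pt(*w(*p),z=8),1) for p in [(68,45),(452,45),(440,628),(92,628)]])
```

```text
(array([ 489.18133367, -332.50939926,  186.52943184]), array([0.6, 0.6])) (array([ 494.58629849, -366.02437802,  186.68425704]), array([1., 1.]))
[ 489.19209464 -332.62539716  188.        ]
[ 492.9380165  -365.89086113  188.        ]
sh [ 495.76542319 -384.35968172   83.        ]
sh [ 488.48351691 -312.13985972   83.        ]
eye (array([ 490.20902113, -349.41155223,  173.78586076]), array([0.1, 0.1]))
[ 490.40313619 -358.69119227  167.33558774]
[ 488.20550894 -339.89631375  168.09721261]
[ 488.91847864 -349.7477661   152.68270682]
[ 489.76421049 -350.80289364  113.15914287]
rack [array([ 379. , -411.4,    8. ]), array([ 369. , -312.5,    8. ]), array([ 528., -296.,    8.]), array([ 537.9, -394.6,    8. ])]
```

Run:
```python
from h import *
R=Rd(.105)
movep((491.7,-349.5,225),R)
movel((491.7,-349.5,149),max_speed=120)
s=read_state();print(s['time'],np.round(s['eef_pos'],1),s['ft_force'])
clamp()
s=read_state();print(s['time'],np.round(s['eef_pos'],1),s['ft_force'],s['finger_gap'])
movel((491.7,-349.5,190),max_speed=80)
s=read_state();print(s['time'],np.round(s['eef_pos'],1),s['ft_force'],s['finger_gap'])
snap('side','side2');snap('wrist','w2')
crop('side2',260,260,200,200,3,'c8')
```

```text
5.6833 [ 492.1 -349.9  150.1] [ 0.36794849 -0.66712399  1.00847014]
6.2167 [ 492.  -349.6  149.5] [0.22155297 0.52025951 5.41271936] 32.967044563471326
6.8833 [ 491.6 -349.5  189.9] [-0.18179947  0.22124859 -0.79566586] 33.12771611885997
```

View pics/c8.png

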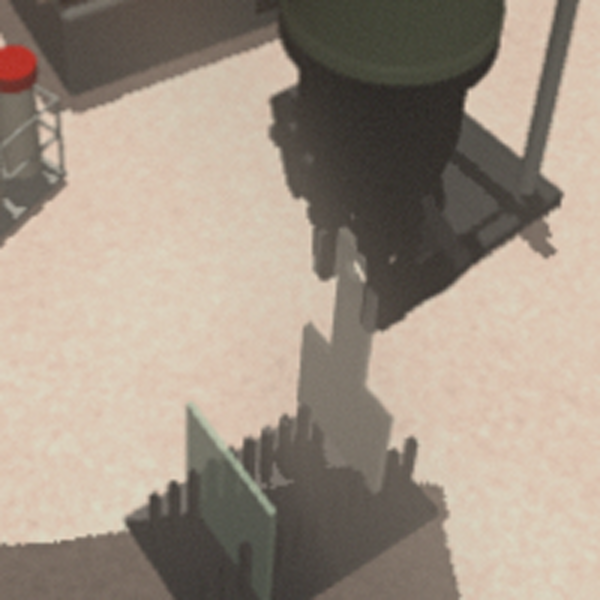

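View pics/w2.png

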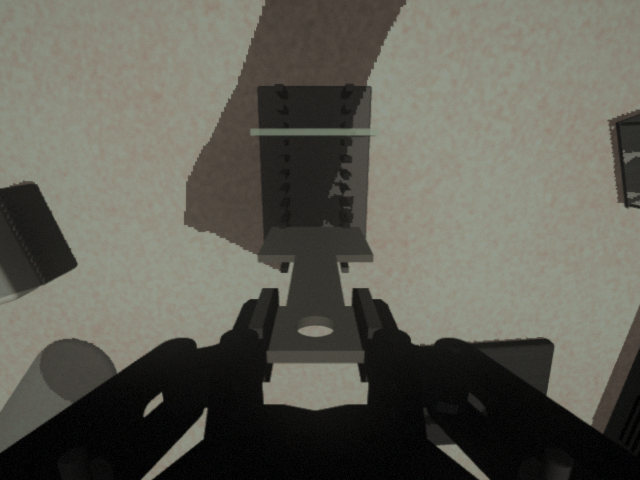

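```bash
cat >> h.py <<'E'
yp=.163
pd=np.array([np.cos(yp),np.sin(yp),0]); M=np.array([682,-206.7,250.8])
def eye_at(x,dz=0,dy=0):  # TCP for eye at x along peg (stand x), following slope
    return M+pd*x+np.array([-pd[1],pd[0],0])*dy+np.array([0,0,-np.tan(np.radians(10))*x+dz-21.5])
E
python3 - <<'E'
from h import *
movel((491.7,-349.5,240),max_speed=200)
movep(eye_at(-50),Rd(yp))
s=read_state();print(s['time'],np.round(s['eef_pos'],1),eye_at(-50),s['finger_gap'])
snap('side','side3');snap('wrist','w3');snap('top','top3')
crop('side3',320,160,160,160,4,'c9');crop('top3',330,140,140,120,5,'c10')
W=load('w2')
E
```

```text
8.1833 [ 632.4 -214.6  237.1] [ 632.66275565 -214.81395835  238.11634904] 32.668061943779094
```

View pics/c9.png

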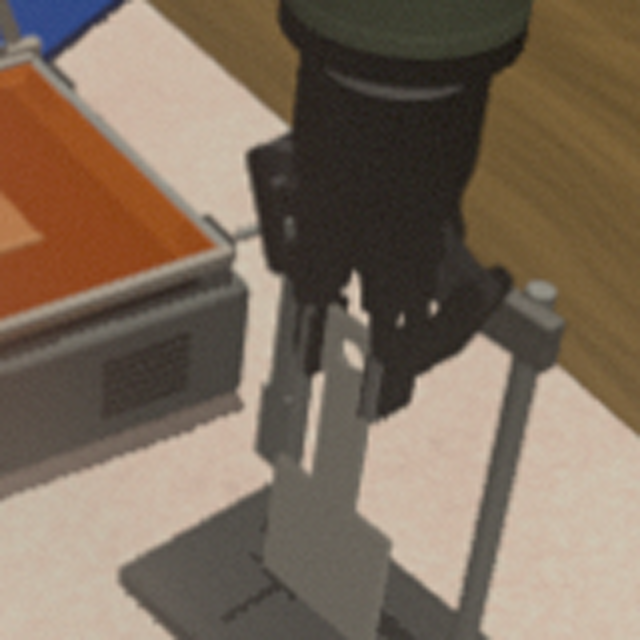

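View pics/c10.png

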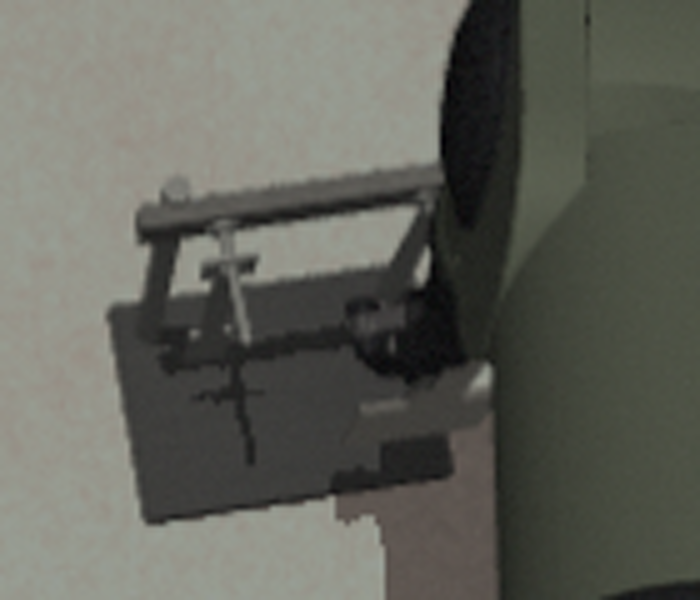

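View pics/w3.png

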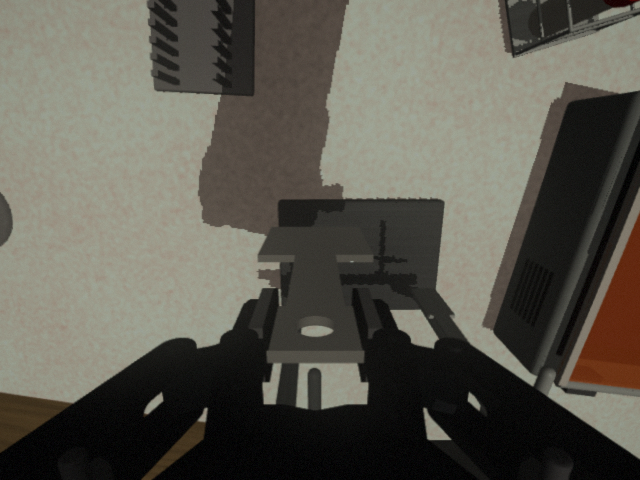

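Run:
```python
from h import *
crop('w3',255,290,130,130,5,'c11')
W=load('w3');S=load('side3')
n=np.tan(np.radians(10))
for x in (-30,0,30): print(proj(W,M+pd*x+[0,0,-n*x]))
print('eye exp',M+pd*-50+[0,0,n*50], tri((W,316.5,327),(S,320+352.5/4-.5,160+353.5/4-.5)))
```

```text
[316.2308972  369.15711397]
[316.19806434 417.1076758 ]
[316.16966528 457.15511251]
eye exp [ 632.66275565 -214.81395835  259.61634904] (array([ 629.96422473, -215.34684301,  261.71910941]), array([0.5, 0.5]))
```

View pics/c11.png

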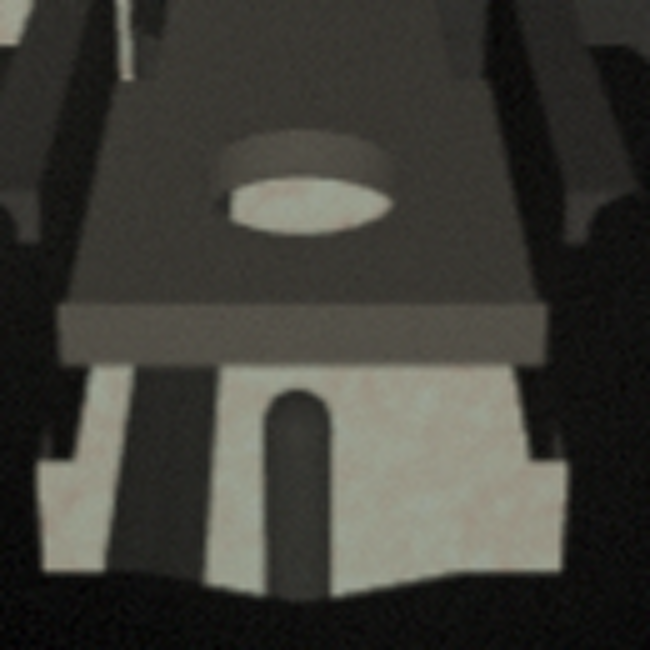

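Run:
```python
from h import *
print(movel(eye_at(-15,-1,.5),max_speed=60,guard=8))
s=read_state();print(s['time'],np.round(s['eef_pos'],1),eye_at(-15,-1,.5),s['ft_force'])
snap('wrist','w4');snap('side','side4')
crop('w4',245,280,150,130,5,'c12');crop('side4',380,200,80,80,6,'c13')
```

```text
False
9.075 [ 667.  -208.6  230.8] [ 667.11768711 -208.64081506  230.94490471] [-0.07425179  0.36432816  0.09126956]
```

View pics/c12.png

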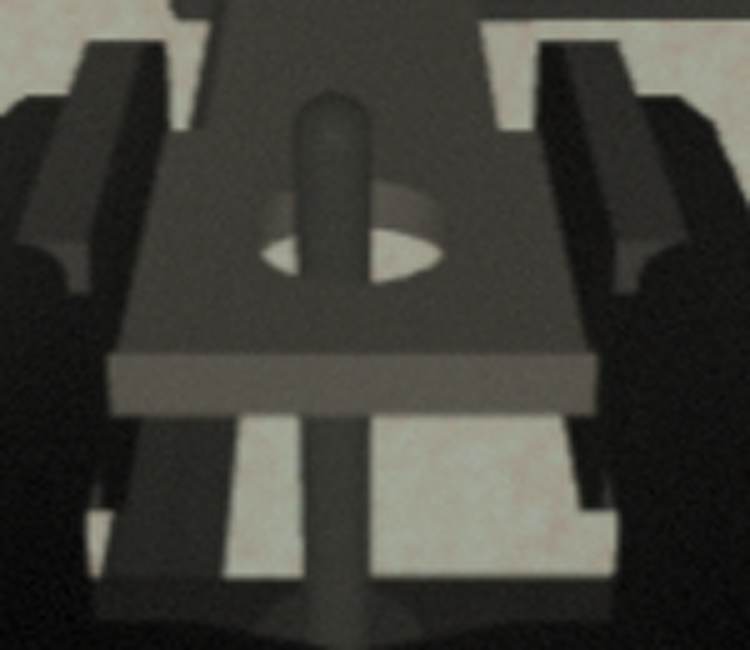

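View pics/c13.png

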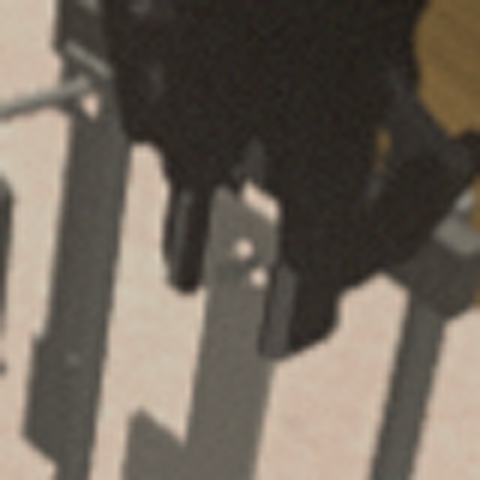

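The peg, at (335,100–640) in the crop, is through the eye, whose centre is at (352,235). That puts it about 1.7 mm to the -y side. I'll advance, lower until it touches, then release.

Run:
```python
from h import *
print(movel(eye_at(3,-1,-1),max_speed=60,guard=8))
print(movel(eye_at(3,-7,-1),max_speed=30,guard=3))
s=read_state();print(s['time'],np.round(s['eef_pos'],1),eye_at(3,-7,-1),s['ft_force'])
open_gripper()
s=read_state();print(s['time'],s['finger_gap'],s['ft_force'])
snap('wrist','w5');snap('side','side5')
crop('w5',205,260,220,150,3.5,'c14');crop('side5',380,200,80,80,6,'c15')
```

```text
False
True
9.8667 [ 685.3 -207.3  223.4] [ 685.12251383 -207.19990739  221.77101906] [-0.6759748  -0.17666765  6.21082463]
10.4333 85.40857635630275 [ 0.16327017 -0.22427083  0.71160817]
```

View pics/c14.png

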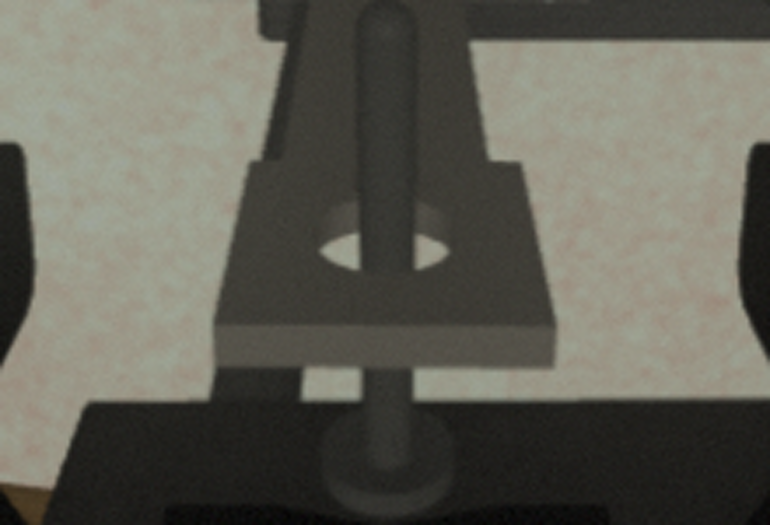

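View pics/c15.png

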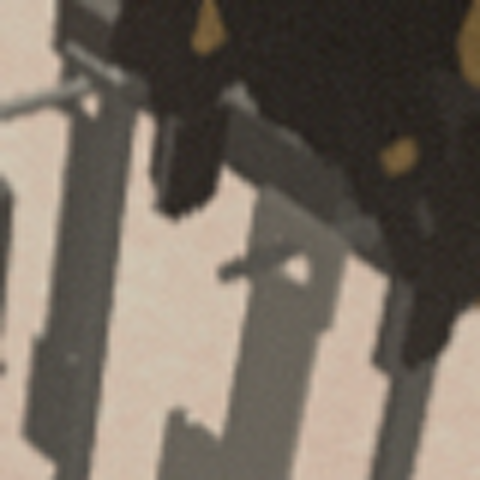

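Run:
```python
from h import *
p=eye_at(3,-5,-1)
movel(p+[0,0,130],max_speed=180)
s=read_state();print(s['time'],s['ft_force'])
snap('side','side6');crop('side6',360,180,100,160,4,'c16')
a=np.arcsin(.6);Rv=np.column_stack([[1,0,0],[0,-.8,.6],[0,-.6,-.8]]).astype(float)
q=inverse_kinematics((580,420,330),Rv);print(q)
q=inverse_kinematics((580,420,290),Rv);print(q)
```

```text
11.4083 [-0.06710481 -0.06889829 -0.64555451]
[-0.94808549  0.94214877  0.18656348  0.74608215  0.30026545  1.92887906
 -0.76218125]
[-0.8844822   0.94964005 -0.00415626  0.80352837  0.41361459  1.88862464
 -0.85846603]
```

View pics/c16.png

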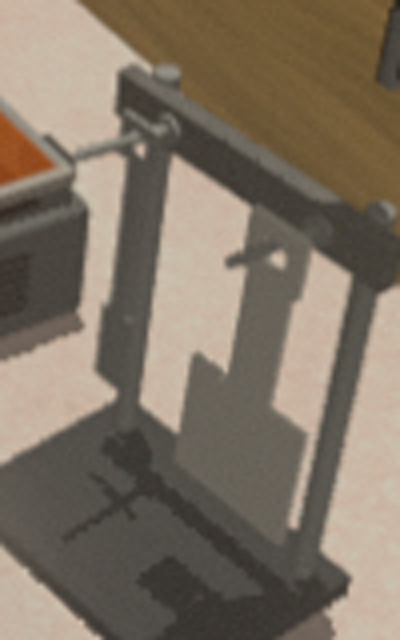

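Run:
```python
from h import *
Rv=np.column_stack([[1,0,0],[0,-.8,.6],[0,-.6,-.8]]).astype(float)
movep((560,120,400),Rs(0)@np.diag([-1,-1,1.]))
snap('wrist','w6')
movep((580,420,310),Rv)
s=read_state();print(s['time'],np.round(s['eef_pos']),s['ft_force'])
snap('wrist','w7')
```

```text
14.6917 [581. 418. 311.] [-0.25423393  0.03182262  0.79491095]
```

View pics/w6.png

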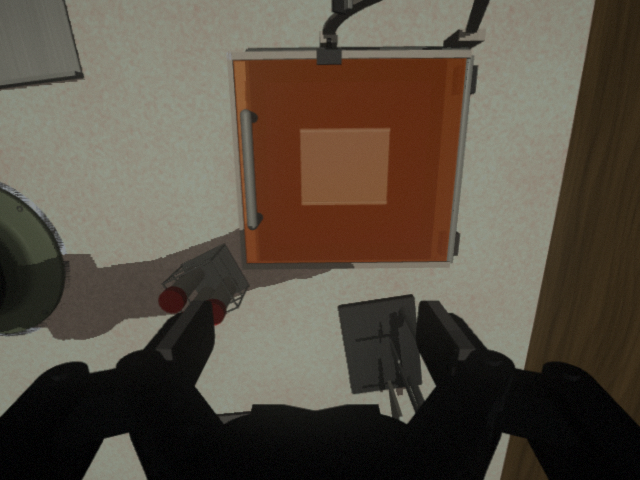

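View pics/w7.png

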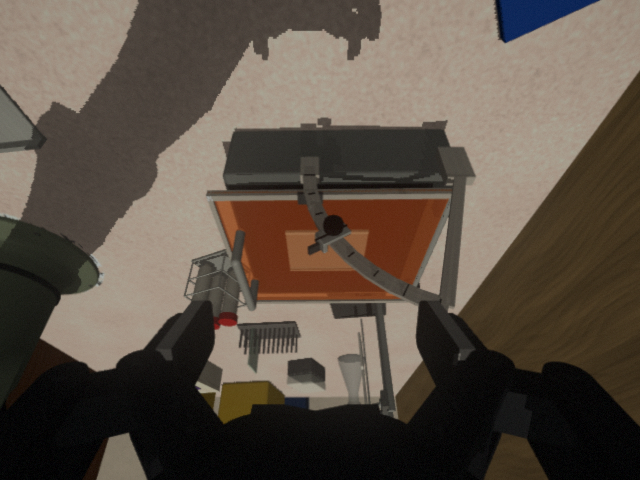

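Run:
```python
from h import *
crop('w7',280,140,190,170,4,'c17');crop('w6',220,30,270,250,3,'c18')
```

```text
(no output)
```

View pics/c17.png

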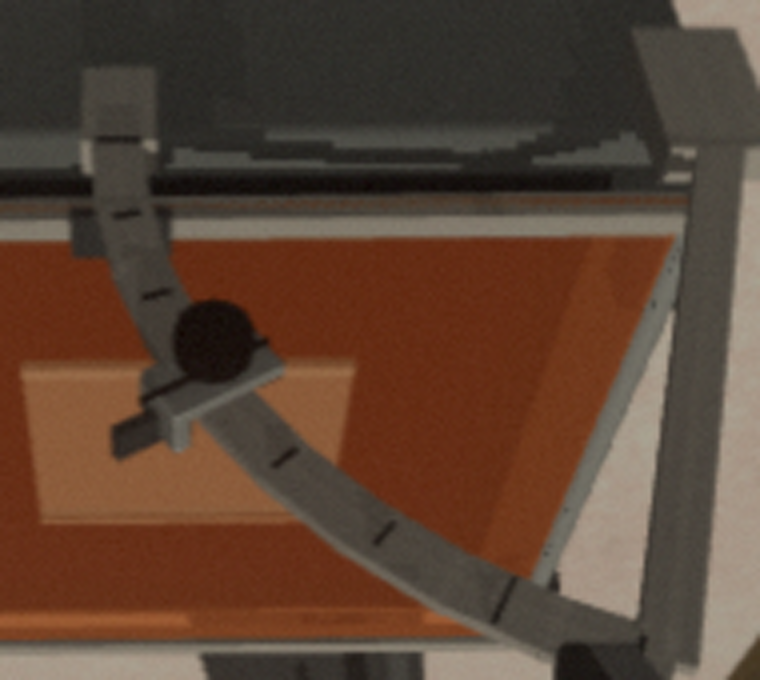

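View pics/c18.png

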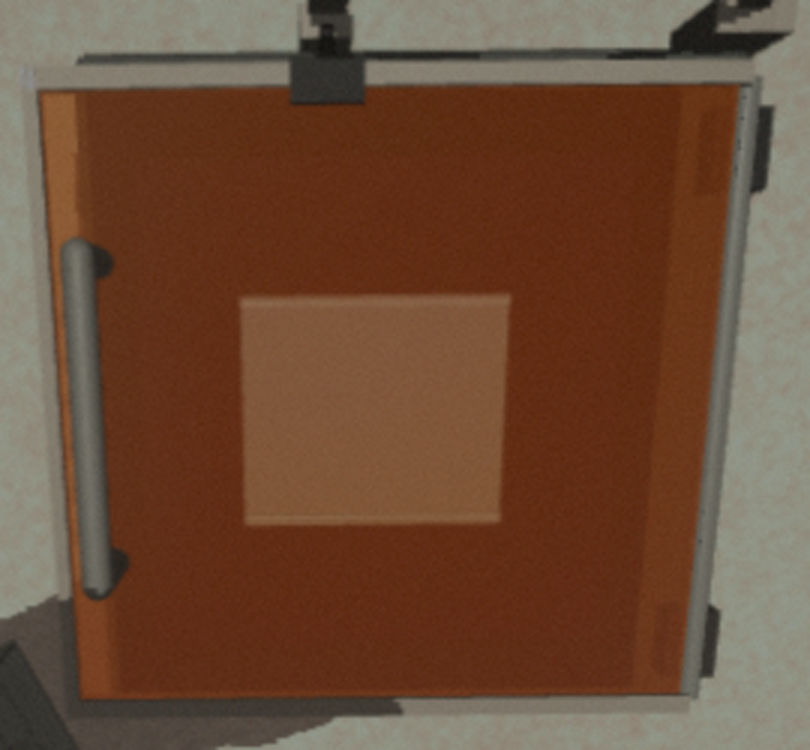

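Run:
```python
from h import *
W=load('w7')
w=lambda x,y:(W,280+(x+.5)/4-.5,140+(y+.5)/4-.5)
def pl(x,y,Y):
    o,d=ray(*w(x,y)); return o+d*(Y-o[1])/d[1]
names=[('0',(118,140)),('10',(127,213)),('20',(155,293)),('40',(284,457)),('50',(385,530)),('60',(505,600))]
P=np.array([pl(*p,311)[[0,2]] for n,p in names]); A=np.radians([0,10,20,40,50,60])
# fit hinge given radius & angle offset
from scipy.optimize import least_squares
f=lambda v: np.r_[(v[0]-v[2]*np.cos(A+v[3])-P[:,0]),(v[1]+v[2]*np.sin(A+v[3])-P[:,1])]
r=least_squares(f,[737,106,160,0]);print(r.x,np.abs(r.fun).max())
hx,hz,_,o=r.x
for n,p in names+[('lineL',(148,398)),('lineR',(262,345))]:
  for Y in (311,316):
    q=pl(*p,Y);print(n,Y,np.round(q,1),np.degrees(np.arctan2(q[2]-hz,hx-q[0])-o),np.hypot(q[2]-hz,hx-q[0]))
V=load('w6'); v=lambda x,y:(V,220+(x+.5)/3-.5,30+(y+.5)/3-.5)
S=load('side0');T=load('top0')
s=lambda x,y:(S,225+(x+.5)/4-.5,115+(y+.5)/4-.5)
t=lambda x,y:(T,190+(x+.5)/5-.5,170+(y+.5)/5-.5)
print('hl',tri(v(76,243),s(103,328),t(262,530)),'hr',tri(v(97,592),s(183,434),t(515,530)))
print('corners',tri(v(28,68),s(37,342)),tri(v(758,66),s(415,236)),tri(v(693,708),s(612,434)))
print([np.round(pt(*v(*p),z=111),1) for p in [(28,70),(758,66),(693,708),(68,712)]])
print([np.round(pt(*v(*p),z=154),1) for p in [(76,243),(97,592)]])
```

```text
[7.35571935e+02 1.04555333e+02 1.60182860e+02 3.93052005e-03] 0.5813505189632338
0 311 [575.5 311.  105.6] 0.15808747971445447 160.05720797569353
0 316 [575.6 316.  111.2] 2.136481759121147 160.06080232400043
10 311 [578.  311.  132.7] 9.910132012660387 160.03715218396925
10 316 [578.1 316.  137.7] 11.662386831785767 160.91212184419823
20 311 [584.9 311.  159.8] 19.90369764178026 160.45022970191079
20 316 [584.9 316.  164.2] 21.37175275610591 162.0881834941654
40 311 [613.  311.  208.1] 39.97296172374693 160.44596157835102
40 316 [612.4 316.  211.6] 40.76574231662137 163.18074578200063
50 311 [633.3 311.  227.1] 49.9242772945774 159.6021741903605
50 316 [632.3 316.  230.2] 50.34721283585585 162.64369616905626
60 311 [656.2 311.  244.1] 60.130553567746425 160.5060439195691
60 316 [654.7 316.  246.8] 60.15821553372097 163.6393836073176
lineL 311 [583.1 311.  191.6] 29.506838242572027 175.5991045699358
lineL 316 [583.1 316.  195.5] 30.570555492657736 177.53778657980132
lineR 311 [609.9 311.  176.1] 29.431992516448695 144.6333006191714
lineR 316 [609.3 316.  180.2] 30.717794770722204 147.19214796265814
hl (array([486.75989152, 223.14737184, 152.02787411]), array([0.8, 2. , 1.8])) hr (array([488.17856085,  95.84558721, 155.58909624]), array([0.4, 1.8, 1.5]))
corners (array([463.28257164, 288.31641665, 109.6139994 ]), array([0., 0.])) (array([738.7003802 , 289.2765985 , 110.88709714]), array([0.1, 0.1])) (array([739.303457  ,  33.03156174, 111.97234785]), array([1.6, 1.6]))
[array([463.6, 287.3, 111. ]), array([738.5, 289.3, 111. ]), array([741.4,  32.1, 111. ]), array([463.8,  30.3, 111. ])]
[array([486.6, 222.4, 154. ]), array([487.6,  95.8, 154. ])]
```

```bash
cat >> h.py <<'E'
H=np.array([737.2,159.5,105.8]); t0=-.25; F=np.diag([-1,-1,1.])
def bar(th):
    c,s=np.cos(th),np.sin(th); return H+np.array([-250*c+48*s,0,250*s+48*c])
def gp(th,back=0):
    R=Rs(t0+th)@F; return bar(th)+(18.7-back)*R[:,2],R
E
python3 - <<'E'
from h import *
movep((500,230,380),Rs(t0)@F)
p,R=gp(0,90); movep(p,R)
s=read_state();print(s['time'],np.round(s['eef_pos']),p,s['ft_force'])
snap('side','side8');crop('side8',200,80,200,200,4,'c19')
for th in (0,.2,.4,.53,.56): print(inverse_kinematics(*gp(th)))
E
```

```text
16.6667 [471. 161. 224.] [469.56009771 159.5        222.88345567] [ 0.15647679 -0.15539612  0.55215607]
[-0.49739732  0.40520472 -0.00956538  2.16421633  0.34636658  0.37266665
 -0.81635822]
[-0.36960999  0.40630522 -0.08190913  1.94130721  0.07886669  0.75155572
 -0.500608  ]
[-0.32181958  0.47812785 -0.07068591  1.69051018 -0.02665182  1.11312441
 -0.37342063]
[-0.2882109   0.5537158  -0.07757282  1.51045637 -0.05816615  1.34176397
 -0.33890898]
[-0.27964589  0.57398884 -0.08192143  1.46670724 -0.06276944  1.39414435
 -0.33489084]
```

View pics/c19.png

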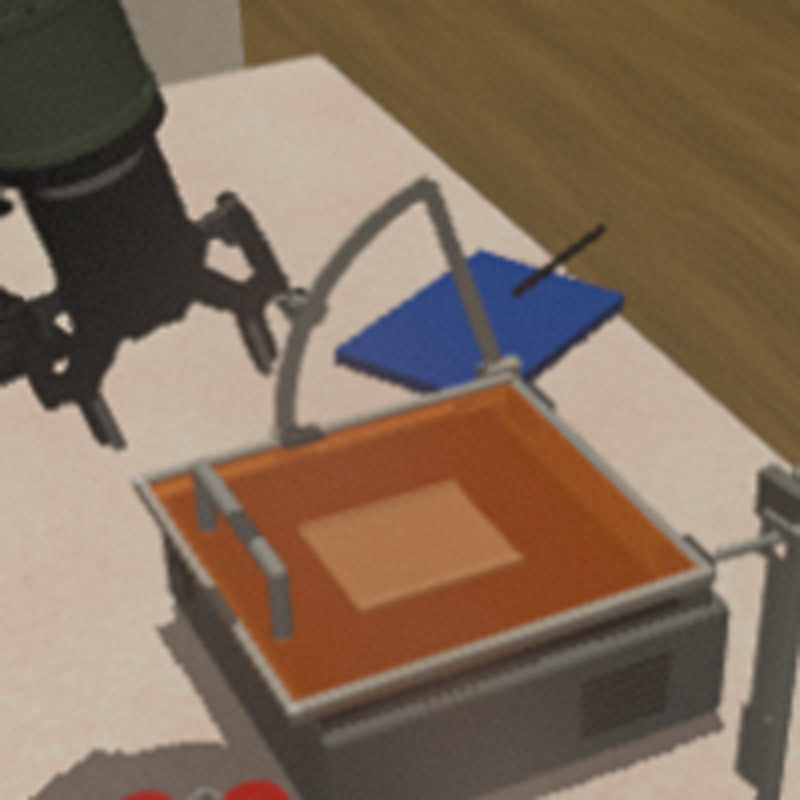

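Run:
```python
from h import *
p,R=gp(0)
print(movel(p,R,max_speed=100,guard=10))
s=read_state();print(s['time'],np.round(s['eef_pos'],1),p,s['ft_force'])
clamp()
s=read_state();print(s['time'],s['finger_gap'],s['ft_force'])
snap('side','side9');crop('side9',200,80,200,200,4,'c20')
snap('wrist','w9')
```

```text
False
17.7667 [492.  159.7 136.2] [491.82645404 159.5        135.68133771] [-0.33542464  0.17975409 -0.28830733]
18.45 9.974295357578654 [-4.82549563 -0.26598361  5.93521538]
```

View pics/c20.png

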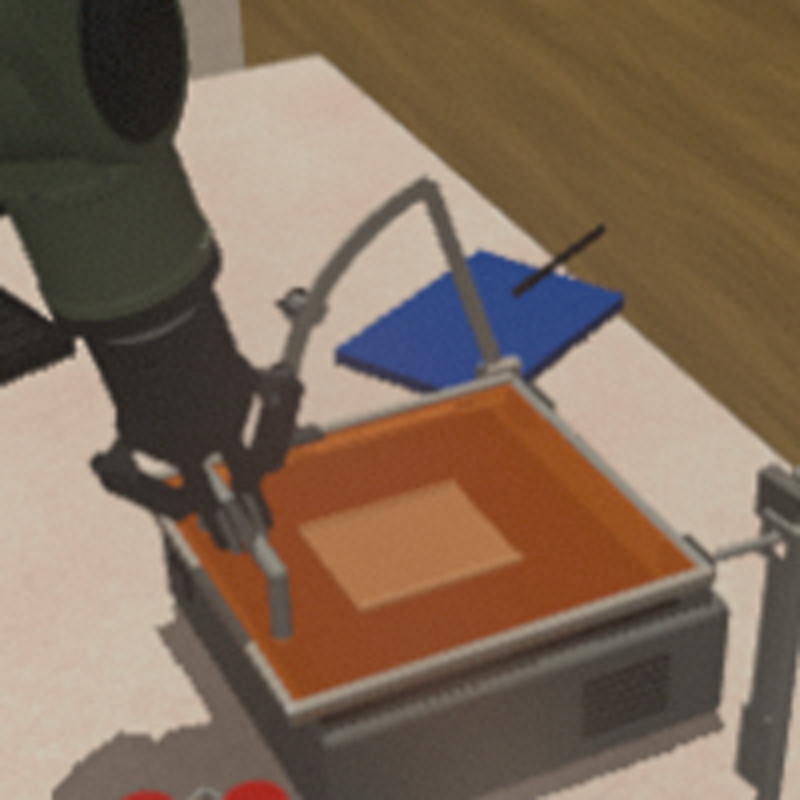

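View pics/w9.png

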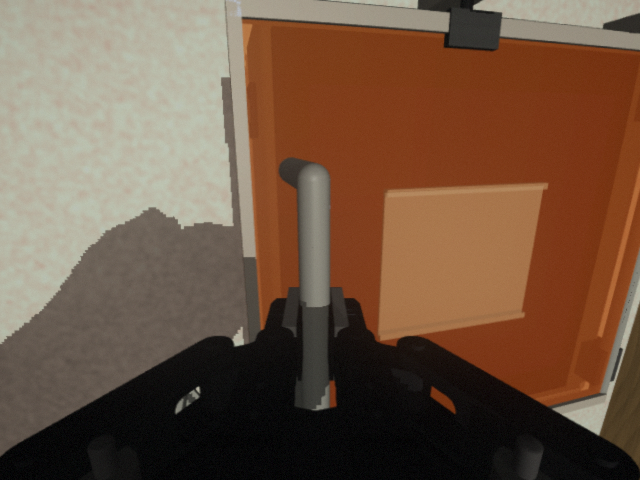

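Run:
```python
from h import *
for th in (.1,.2,.31,.42,.525):
    p,R=gp(th)
    movel(p,R,max_speed=60)
    s=read_state();print(th,round(s['time'],2),np.round(s['eef_pos']-p,1),np.round(s['ft_force'],1),round(s['finger_gap'],1))
    if np.linalg.norm(s['ft_force'])>60: break
snap('side','side10');snap('top','top10');snap('wrist','w10')
crop('side10',220,80,180,180,4,'c21');crop('top10',180,150,160,140,5,'c22')
```

```text
0.1 19.11 [-0.4  0.1 -0.2] [-2.2  1.8 -2.8] 10.1
0.2 19.67 [-0.4  0.1 -0.1] [-4.5  1.7 -2.3] 9.7
0.31 20.27 [-0.4  0.2 -0. ] [-4.8  2.8 -0.1] 10.0
0.42 20.87 [-0.4  0.4  0. ] [-5.7  2.5  0. ] 9.9
0.525 21.45 [-0.4  0.6  0.1] [-5.   2.6  2.1] 10.0
```

View pics/c21.png

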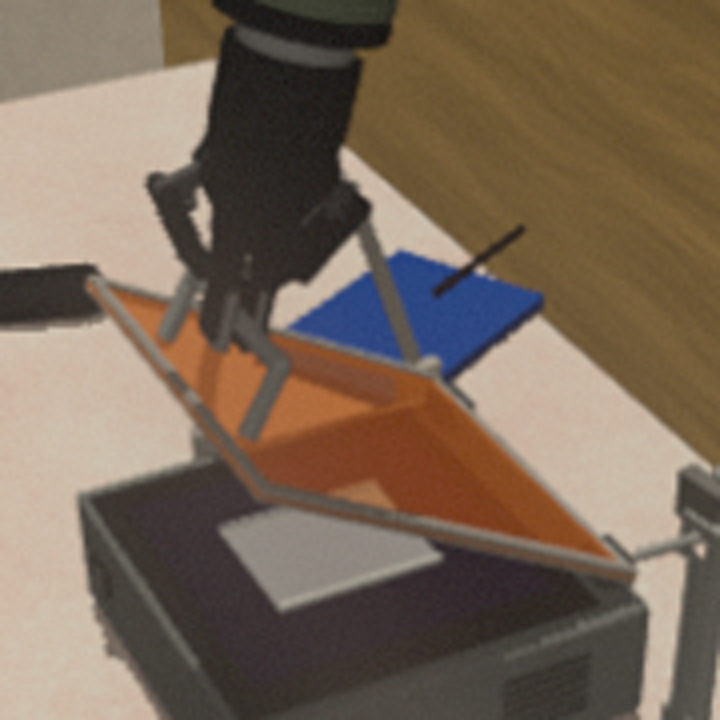

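View pics/c22.png

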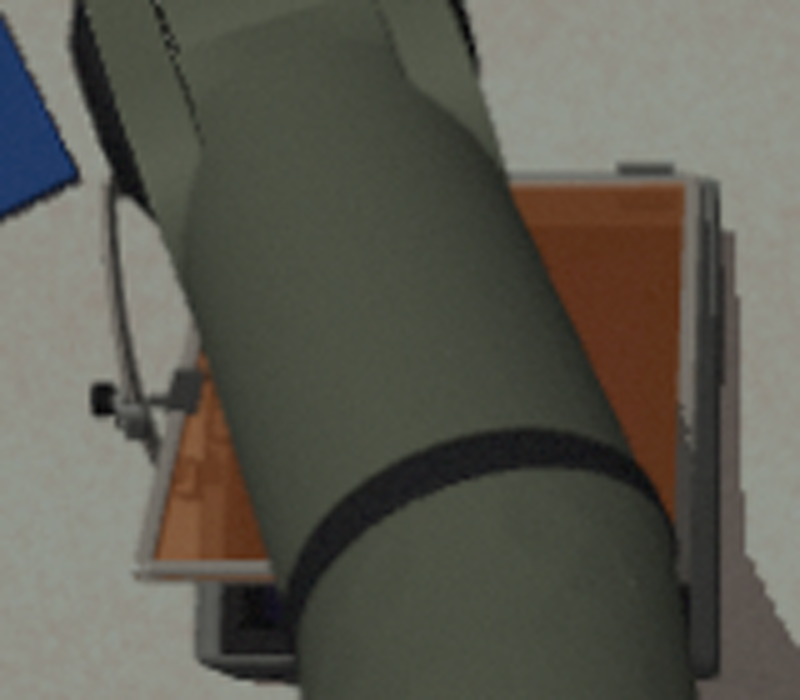

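View pics/w10.png

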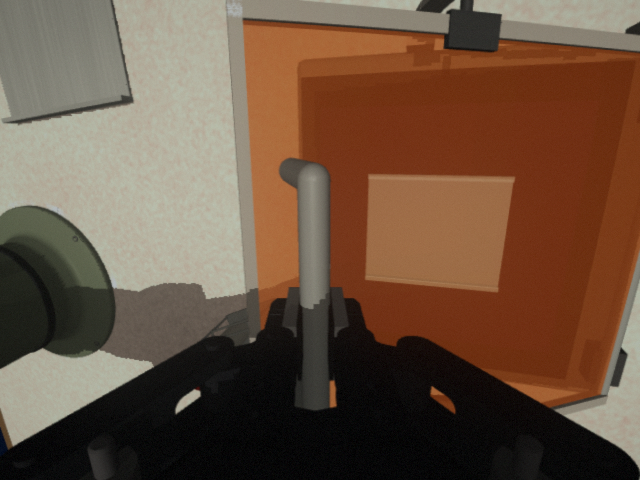

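Run:
```python
from h import *
S=load('side10');T=load('top10')
s=lambda x,y:(S,220+(x+.5)/4-.5,80+(y+.5)/4-.5)
t=lambda x,y:(T,180+(x+.5)/5-.5,150+(y+.5)/5-.5)
X,r=tri(s(88,280),t(135,574)); d=H-X; print('corner',X,r,np.arctan2(X[2]-H[2],d[0])-np.arctan2(5,275),np.hypot(d[0],X[2]-H[2]))
# pointer/screw in top view
for th in (.5,.525,.55):
    q=H+[-160*np.cos(th),0,160*np.sin(th)]
    for y in (292,300,311,328): 
        q[1]=y; u=proj(T,q); print(th,y,np.round((u-[180,150])*5,0))
crop('side10',360,180,100,160,4,'c23');crop('top10',195,215,45,40,14,'c24')
```

```text
corner [499.78246378 290.39234291 245.5121739 ] [0.6 0.6] 0.5137157147986184 275.4751858913811
0.5 292 [176. 398.]
0.5 300 [160. 398.]
0.5 311 [138. 398.]
0.5 328 [105. 398.]
0.525 292 [174. 393.]
0.525 300 [158. 393.]
0.525 311 [137. 393.]
0.525 328 [104. 393.]
0.55 292 [173. 388.]
0.55 300 [157. 387.]
0.55 311 [135. 387.]
0.55 328 [102. 387.]
```

View pics/c23.png

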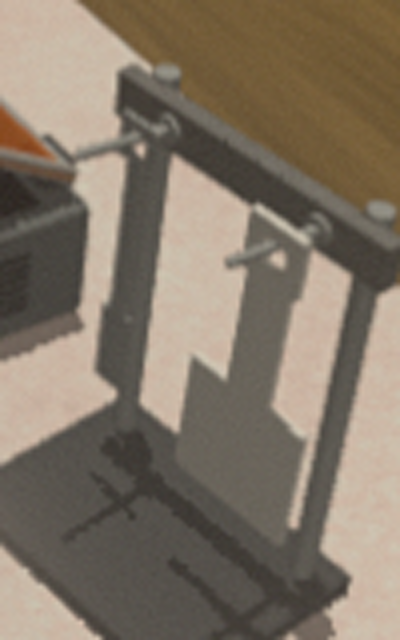

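View pics/c24.png

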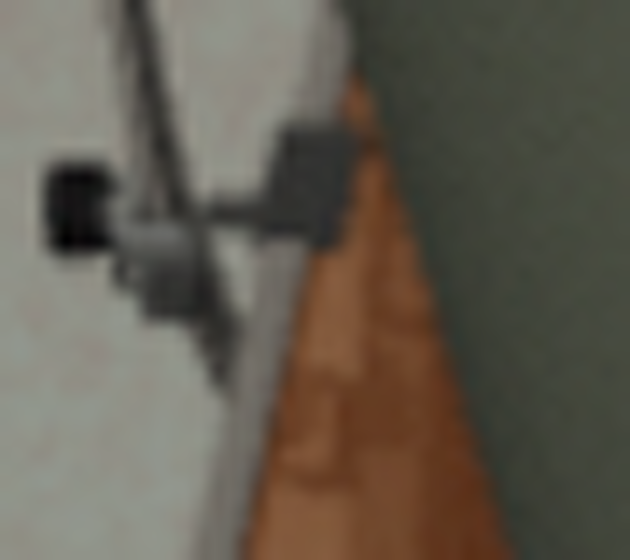

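Run:
```python
from h import *
wait(0.6)
s=read_state();print(s['time'],np.round(s['eef_pos'],1),np.round(s['ft_force'],1),s['finger_gap'],np.abs(s['qvel']).max())
finish_job()
```

```text
22.2 [539.5 160.1 254.8] [-4.7  3.6  0.3] 9.72487793938795 0.0015735380566382637
the job is handed in; nothing more can be done
```

The job is done and was handed in at 22.2 s of the 51 s allowed; no verdict was reported.

- **Lifter:** I took it out of the rack by its head, threaded its eye onto the free peg, lowered it until it touched, and released it. The last side picture, taken after raising the shield, shows it hanging upright and untouched on the peg, with the spatula still in place.
- **Index mark:** I measured the clamp at 0.515–0.536 rad. That came from the quadrant's tick marks in a wrist view, and a separate two-view measurement of the thumbscrew gave 0.52–0.53 rad.
- **Shield:** I gripped the handle bar and raised the shield along its arc to 0.525 rad, where the gripper is holding it still.
    - **Angle:** The shield's front corner measured 0.514 rad, about 0.01 below the commanded angle. In the top view the pointer and thumbscrew line up to about 0.01 rad. Both are well inside the 0.07 rad tolerance.
    - **Grip:** The force at the wrist is about 6 N. The finger opening reads about 9.7 mm on the 12 mm bar. I put the difference down to pad compression, and the handle sat the same between the fingers before and after the lift.

No check failed. I did not measure the clamp, glass plate or tube rack again at the end. No move showed any unexpected contact force.

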